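Fill the barrel tray and hold the magazine gate open for it

TASK

Lower the two loose brass mainspring barrels, one by one and without dropping them, into the two empty pockets of the blue tray so that they sit upright on the pocket floors, so the tray is ready for the aluminium tray magazine. Then free the magazine's gate: first pinch the yellow transit catch so that it stays off, then squeeze the red latch and swing the gate out past its half-open detent. Finish while still holding the gate with the gripper, wide open (more than 72 degrees) against its closing spring, so that a colleague can slide the tray in; leave the other barrels, the tray and the tools on the bench where they are.

Things in the scene. Friction and masses are not known exactly. Their poses are not given: they have to be found in the camera images.
- barrel_a: One of two loose barrels: brass clock mainspring barrel standing loose on the bench, 85 g: toothed flange 32 mm across and 3.5 mm thick at the foot, plain drum 29 mm across above it up to 20 mm, steel arbor 6.4 mm across on top up to 28 mm. Origin: centre of its underside; z up along the arbor.
- barrel_b: The other loose barrel, the same: brass clock mainspring barrel standing loose on the bench, 85 g: toothed flange 32 mm across and 3.5 mm thick at the foot, plain drum 29 mm across above it up to 20 mm, steel arbor 6.4 mm across on top up to 28 mm. Origin: centre of its underside; z up along the arbor.
- tray: Blue flat tray, 126 mm (its x) by 182 mm (its y) by 14 mm high, 0.5 kg, lying loose on the bench; six round pockets, 38 mm across and 8 mm deep, in two rows 60 mm apart along x, and three columns 58 mm apart along y. Four pockets are filled, two are empty. Origin: centre of its underside.
- pocket_a (a point): Centre of the floor of one empty pocket, 6 mm above the bench (the tray's top face is 8 mm higher); it is the tray's corner pocket at -x, +y. Axes as the tray's. Either barrel may go into either empty pocket.
- pocket_b (a point): Centre of the floor of the other empty pocket, in the middle of the tray's +x row; otherwise like pocket_a.
- rack: Aluminium tray magazine, fixed to the bench: 170 mm deep (its x), 240 mm wide (its y), 152 mm high, with a steel strike lip along the front of its top, up to 166 mm. Its front faces its -x and carries the blue gate. Two trays are in it; the top slot is empty. Origin: centre of its underside.
- gate (a joint): Angle of the blue barred gate, rad: 0 = shut; grows as the free end swings out to the magazine's -x (clockwise from above), stop 1.75. A spring shuts it (0.2 Nm at 0, 0.55 Nm at 1.75). A roller at the hinge is the detent: from 0.33 it takes 1.1 Nm in all (5.5 N at the latch) to get past; it is passed at 0.87. Let go beyond, the gate falls back to 0.87 and rests. Wide: over 1.25 (72 degrees).
- gate_hinge (a point): Point on the gate's upright hinge axis, 213 mm above the bench, at the magazine's +y front corner. Axes turn with the gate: y from the free end to the hinge along the gate, x from its front to its back (into the magazine when shut), z up. The gate is a flat frame, 224 mm long from this axis, 8 mm thick, from 14 to 156 mm above the bench; keep its sweep free.
- transit_grip (a point): TCP place to pinch the transit catch: 213 mm above the bench, 100 mm from the hinge, 10 mm before the gate's mid-plane; axes as gate_hinge. Upright tabs, 22 mm wide along y, 173 to 229 mm above the bench: fixed steel tab 12 mm before this point, yellow lever tab up to 28 mm behind it; squeezed they span 21 mm, centred here. Come down open to 70 mm or more, close along x, tips not below 192 mm.
- transit (a joint): Angle of the yellow lever, rad: 0 to 0.05 = hooked over the magazine's strike lip; 0.42 = squeezed fully; above 0.21 the hook is clear. Its pivot is stiff (0.14 Nm, about 4 N at the tab), so it stays where it is squeezed to. A grip of 40 N squeezes either lever fully.
- latch_grip (a point): TCP place to squeeze the main latch: 213 mm above the bench, 200 mm from the hinge, near the gate's free end, 10 mm before its mid-plane; axes as gate_hinge. Tabs as at transit_grip (100 mm away), but the lever tab is red and sprung. Keep it squeezed while drawing the gate out, at least until its hook has left the lip; it is also the handle to hold the gate by.
- latch (a joint): Angle of the red lever, rad: 0 = hooked over the strike lip; 0.42 = squeezed fully; above 0.21 the hook is clear. A spring pushes it back (0.16 Nm at 0, 0.35 Nm at 0.42: 5 to 11 N at the tab), so it hooks again if let go with the gate shut.
- barrel_c: A brass barrel like barrel_a that already sits in another pocket of the tray; leave it there. Origin: centre of its underside.
- barrel_d: A brass barrel like barrel_a that already sits in another pocket of the tray; leave it there. Origin: centre of its underside.
- barrel_e: A brass barrel like barrel_a that already sits in another pocket of the tray; leave it there. Origin: centre of its underside.
- barrel_f: A brass barrel like barrel_a that already sits in another pocket of the tray; leave it there. Origin: centre of its underside.
- loupe: Black eye loupe standing on the bench, 34 mm across, 30 mm high. Origin: centre of its underside. Leave alone.
- screwdriver: Blue-handled screwdriver lying on the bench, 130 mm long, 26 mm thick. Origin: under its middle; x towards the blade. Leave alone.
- hammer: Small hammer with wooden handle and brass head lying on the bench, 160 mm long, head about 80 mm across. Origin: under the middle of its length; x towards the head. Leave alone.
- grease_jar: Amber jar with white cap, 54 mm across, 45 mm high. Origin: centre of its underside. Leave alone.
- bowl: Dark wooden bowl, 70 mm across, 35 mm high. Origin: centre of its underside. Leave alone.
- brush: Bench brush lying flat, 130 mm long, 42 mm wide, 20 mm high. Origin: under its middle; x towards the bristles. Leave alone.

How it is judged (in metres and radians):
On the way, in this order (a step that is already met when the one before it is completed fails the run):
1. both loose barrels sit in the two empty pockets, upright on the floors, and are let go ((((horizontal distance between barrel_a and pocket_a below 0.005 m and z of barrel_a in the frame of pocket_a below 0.003 m and angle between barrel_a's own z axis and vertical below 0.12 rad) and (horizontal distance between barrel_b and pocket_b below 0.005 m and z of barrel_b in the frame of pocket_b below 0.003 m and angle between barrel_b's own z axis and vertical below 0.12 rad)) or ((horizontal distance between barrel_a and pocket_b below 0.005 m and z of barrel_a in the frame of pocket_b below 0.003 m and angle between barrel_a's own z axis and vertical below 0.12 rad) and (horizontal distance between barrel_b and pocket_a below 0.005 m and z of barrel_b in the frame of pocket_a below 0.003 m and angle between barrel_b's own z axis and vertical below 0.12 rad))) and contact force between the fingers and barrel_a below 0.1 N and contact force between the fingers and barrel_b below 0.1 N), for 0.2 s.
2. the yellow transit catch is squeezed until its hook is clear of the lip (value of joint transit above 0.21 rad), for 0.1 s.
3. then the red latch is squeezed until its hook is clear (value of joint latch above 0.21 rad), for 0.1 s.
4. the gate is swung out past its detent (value of joint gate above 0.95 rad), for 0.1 s.
At the end, for the whole second after the job is handed in: The gate stands still, open over 1.25 rad, the fingers pressing on it with over 1 N; transit catch above 0.2 rad; both barrels let go in the two pockets, within 5 mm of the centre and 3 mm of the floor, upright within 7 degrees; the other four still in their pockets (all of step 1 and value of joint gate above 1.25 rad and velocity of joint gate between -0.1 and 0.1 rad/s and contact force between the fingers and gate above 1 N and value of joint transit above 0.2 rad and horizontal distance between barrel_c and tray below 0.036 m and horizontal distance between each of barrel_d, barrel_e, barrel_f and tray below 0.073 m and height (world z) of each of barrel_c, barrel_d, barrel_e, barrel_f below 0.012 m); the arm keeps its last pose, push and grip.
It fails at once if a loose barrel was dropped or thrown (faster than 0.8 m/s out of the fingers, a fall of over 30 mm) ((linear speed of barrel_a above 0.8 m/s and contact force between the fingers and barrel_a below 0.05 N) or (linear speed of barrel_b above 0.8 m/s and contact force between the fingers and barrel_b below 0.05 N)).
It fails at once if the tray or a barrel in it was shifted by more than 30 mm (distance of any of tray, barrel_c, barrel_d, barrel_e, barrel_f from where it was at the start of the episode above 0.03 m).
It fails at once if a tool, jar, bowl or loupe on the bench was shifted by more than 30 mm (distance of any of loupe, screwdriver, hammer, grease_jar, bowl, brush from where it was at the start of the episode above 0.03 m).
It also fails if it takes over 72 s, if anything falls off the work surface, if the arm or the gripper's body presses on something with over 40 N, if the wrist force passes 120 N, or if a joint passes its speed limit or range.

ROBOT

A 6-joint arm with a two-finger parallel gripper is mounted at the origin on the work surface. World frame = base frame: x ahead of the robot, y to its left, z up, the work surface at z = 0. Lengths are in mm, angles in rad, forces in N, time in s.
With the tool pointing down it reaches from about 350 to 975 mm from the base axis. Payload 7.1 kg.
Tool frame: the origin (TCP) lies between the finger pads, 19 mm behind the fingertips; this is the grasp point; z points along the fingers, y is the line along which they close (so a half turn about z gives the same grasp; the last joint's range is limited). The gripper opens to 88 mm and grips with 3 to 60 N. Pads are 20 mm wide; open, the fingers measure 115 mm over their backs; the gripper's body (75 mm by 178 mm) begins 61 mm behind the grasp point.
Start: joints at [-0.019, 0.423, 1.63, -0, 1.089, -0.019], TCP at [624.984, 0.026, 241.375] pointing down, gripper open.
Joint ranges: [-3, 3], [-0.9, 2.11], [0.09, 2.58], [-1.31, 4.45], [0.11, 2.69], [-2.54, 2.54]. Speed limits (rad/s): [2.39, 2.39, 3.01, 3.14, 3.14, 3.14].

INTERFACE

Orientations are given as a rotation vector (axis times angle).
In Python, from workcell import status, optics, ctrl gives the robot as it stands. The module is installed in compiled form; this text tells all that it offers.
- The arm moves only by the shell command python3 -m inch 'ROWS'. ROWS is JSON, a list that holds one entry, the list of rows, each a list of 7 numbers: the shift along the tool's x, y, z in mm, then the turn, a rotation vector about the tool's x, y, z in rad, then the opening in per cent of the stroke, from 0 (shut) to 100 (fully open). A call has 1 to 20 rows; each row is the pose to reach, as a shift and turn from the pose commanded when the call began, along the tool's axes at that moment; what a row does not reach only later rows make up. A row lasts 1/10 s, in which the tool goes at most 50 mm and 8.59 degrees, less where a joint would pass 70% of its speed; a pose out of reach is approached as far as the arm can. A call with a gripper value outside its range is refused whole. The fingers move at their own pace and stop on an object; the grip force is fixed at half the most. Time passes only in rows, so rows that repeat a pose let the fingers close. It gives the time, the measured TCP pose, the force, the opening and the grip force at its end, in the units of the state.
- status.get_obs(): the state, without advancing time (a new reading comes with each control period).
- optics.get_image(name): name is "scene" or "side" or "wrist"; returns a dict with "frame" (384x512x3 uint8, red, green, blue), "fx", "fy", "cx", "cy" (pixels), "rvec" (rotation vector, rad) and "tvec" (3), from world to camera coordinates, as OpenCV has them; the wrist camera has in their place "hand_eye" (4x4, takes a point from camera to tool coordinates, whose origin is the TCP and whose axes are the flange's). Camera axes: x right, y down, z forward; pixel columns grow to the right and rows downward; lengths in mm; the calibration is good to about 2 mm. A picture is of the moment at which its call begins: read the wrist's pose just before it. There is no depth.
- ctrl.close_job(): hands the job in; it is judged then, once.
The state is a dict: "t": time; "qpos": joint angles; "qvel": joint speeds; "joint_torque": joint torques, N m; "ee_pos": TCP position; "orientation": TCP orientation; "ft_force": force on the tool from outside, world axes, zero at the start; "moment": the same for the moment, N m; "width": finger opening in mm; "grasp_force": force on a finger pad.
Only numpy, scipy, OpenCV 4.12 (cv2) and the standard library are available. Lean on these libraries where they do the work, as an engineer would, in place of code of your own. Each camera call takes 0.05 s, during which the arm holds its last target. There are 200 camera calls.

## Working session

There is one attempt and no reset: what is moved stays moved. The work goes in short steps, Python scripts to look and compute and a shell command to move; the robot and the scene stay as the last step left them, time stands still between calls to the robot, and variables do not carry over. Pictures are saved under pics/ and viewed, at most 10 in all, crops included, and the job is handed in when it is done.

```bash
mkdir -p pics
python3 - <<'E'
from workcell import status, optics
import cv2, numpy as np, json
o=status.get_obs(); print({k:np.round(v,3).tolist() for k,v in o.items()})
ims=[]
for n in ("scene","side","wrist"):
    d=optics.get_image(n); np.save(f"pics/{n}0.npy",d,allow_pickle=True)
    cv2.imwrite(f"pics/{n}0.png",d["frame"][:,:,::-1])
    print(n,{k:np.round(v,4).tolist() for k,v in d.items() if k!="frame"})
E
```

```text
{'t': 0.0, 'qpos': [-0.019, 0.424, 1.631, -0.0, 1.089, -0.019], 'qvel': [-0.001, -0.001, -0.0, 0.0, -0.001, 0.001], 'joint_torque': [0.001, -54.462, -27.367, 0.064, 0.023, -0.0], 'ee_pos': [624.482, 0.028, 240.603], 'orientation': [-2.221, -2.221, 0.002], 'ft_force': [0.385, -0.11, 0.058], 'moment': [-0.008, 0.051, -0.031], 'grasp_force': 0.0, 'width': 87.961}
scene {'fx': 407.4826, 'fy': 407.4826, 'cx': 252.0351, 'cy': 192.2695, 'rvec': [1.2304, 2.2539, -1.0207], 'tvec': [368.277, -185.8491, 1664.7317]}
side {'fx': 348.6325, 'fy': 348.6325, 'cx': 256.9316, 'cy': 187.7402, 'rvec': [2.2267, -0.8988, 0.3615], 'tvec': [-455.9822, 342.3698, 733.3034]}
wrist {'fx': 334.3698, 'fy': 334.3698, 'cx': 253.5575, 'cy': 198.8767, 'hand_eye': [[-0.0002, -0.9521, -0.3057, 84.5336], [1.0, 0.0, -0.0008, 0.4528], [0.0008, -0.3057, 0.9521, -143.5246], [0.0, 0.0, 0.0, 1.0]]}
```

View pics/scene0.png

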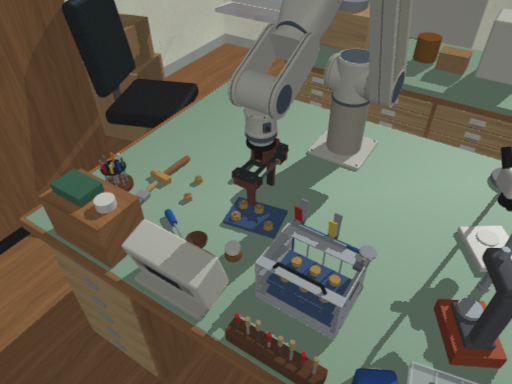

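View pics/side0.png

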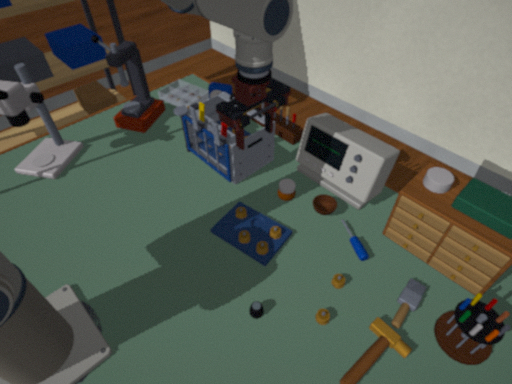

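View pics/wrist0.png

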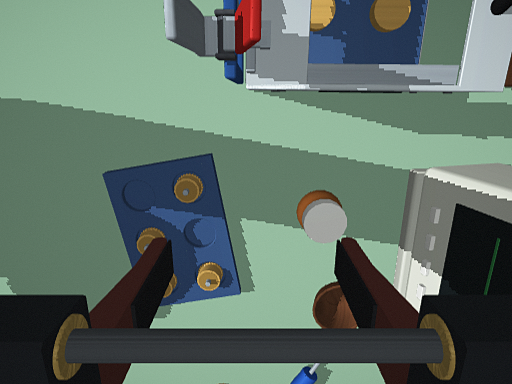

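The scene and side views show the two loose barrels, at scene (198,180) and (187,197) and at side (339,281) and (323,316). The wrist view shows the empty pockets at (140,195) and (200,232), and the rack with the red latch at the top, around (240,20).

```bash
cat > h.py <<'E'
from workcell import status, optics
import cv2, numpy as np
from scipy.spatial.transform import Rotation as R
def cam(d,o=None):
    "returns rotation cam->world, camera centre"
    if "hand_eye" in d:
        H=np.array(d["hand_eye"]); Rt=R.from_rotvec(o["orientation"]).as_matrix()
        return Rt@H[:3,:3], Rt@H[:3,3]+o["ee_pos"]
    Rc=cv2.Rodrigues(np.array(d["rvec"]))[0]; return Rc.T, -Rc.T@np.array(d["tvec"]).ravel()
def ray(d,uv,o=None):
    A,c=cam(d,o); return c, A@np.array([(uv[0]-d["cx"])/d["fx"],(uv[1]-d["cy"])/d["fy"],1])
def plane(d,uv,z,o=None):
    c,v=ray(d,uv,o); return c+v*(z-c[2])/v[2]
def tri(rs):
    P=[(np.eye(3)-np.outer(v,v)/(v@v)) for c,v in rs]
    return np.linalg.solve(sum(P),sum(p@c for p,(c,v) in zip(P,rs)))
def proj(d,p,o=None):
    A,c=cam(d,o); q=A.T@(np.array(p)-c); return q[0]/q[2]*d["fx"]+d["cx"],q[1]/q[2]*d["fy"]+d["cy"]
def blobs(d,lo,hi,amin=15,roi=None):
    m=cv2.inRange(cv2.cvtColor(d["frame"],cv2.COLOR_RGB2HSV),lo,hi)
    n,l,s,c=cv2.connectedComponentsWithStats(m)
    return [(*np.round(c[i],1),*s[i]) for i in range(1,n) if s[i][4]>=amin],m
E
python3 - <<'E'
from h import *
D={n:np.load(f"pics/{n}0.npy",allow_pickle=True).item() for n in("scene","side","wrist")}
o=status.get_obs()
for n in("scene","side"):
    print(n,"brass");[print([float(x) for x in b]) for b in blobs(D[n],(10,110,90),(28,255,255))[0] if b[6]<900]
    print(n,"red");[print([float(x) for x in b]) for b in blobs(D[n],(0,180,90),(4,255,255))[0] if b[6]<900]
    print(n,"yel");[print([float(x) for x in b]) for b in blobs(D[n],(21,150,120),(32,255,255),8)[0] if b[6]<900]
d=D["wrist"]
b,m=blobs(d,(100,100,40),(125,255,255),500); 
for x in b: print("blue",[float(v) for v in x])
for uv in((212,154),(104,172),(240,293)): print(uv,plane(d,uv,14,o).round(1))
for uv in((140,195),(200,232)): print("pocket",plane(d,uv,14,o).round(1))
for uv in((185,192),(210,279),(150,243)):print("arbor",uv,plane(d,uv,34,o).round(1))
E
```

```text
scene brass
[49.1, 9.0, 37.0, 0.0, 27.0, 27.0, 342.0]
[430.0, 36.4, 419.0, 32.0, 23.0, 9.0, 155.0]
[455.9, 51.8, 441.0, 46.0, 31.0, 12.0, 177.0]
[154.5, 54.6, 151.0, 53.0, 8.0, 5.0, 17.0]
[276.4, 66.6, 268.0, 58.0, 18.0, 18.0, 187.0]
[35.3, 85.7, 28.0, 73.0, 14.0, 27.0, 34.0]
[430.8, 115.8, 428.0, 112.0, 6.0, 8.0, 18.0]
[425.7, 131.1, 423.0, 125.0, 7.0, 12.0, 47.0]
[112.1, 140.3, 109.0, 137.0, 8.0, 8.0, 22.0]
[58.7, 150.7, 56.0, 146.0, 7.0, 11.0, 18.0]
[168.6, 170.9, 151.0, 156.0, 39.0, 28.0, 302.0]
[110.7, 168.8, 109.0, 165.0, 5.0, 9.0, 27.0]
[198.0, 179.8, 195.0, 176.0, 7.0, 8.0, 44.0]
[187.4, 197.1, 184.0, 193.0, 8.0, 9.0, 51.0]
[242.9, 204.8, 239.0, 201.0, 8.0, 8.0, 47.0]
[258.5, 209.4, 255.0, 206.0, 8.0, 7.0, 45.0]
[235.6, 215.9, 232.0, 212.0, 9.0, 8.0, 54.0]
[267.9, 226.0, 264.0, 221.0, 9.0, 9.0, 53.0]
[332.3, 228.1, 328.0, 221.0, 9.0, 16.0, 107.0]
[74.3, 243.2, 56.0, 229.0, 40.0, 29.0, 65.0]
[239.4, 254.4, 237.0, 251.0, 5.0, 7.0, 20.0]
[296.1, 261.3, 292.0, 257.0, 9.0, 10.0, 77.0]
[314.7, 270.4, 310.0, 266.0, 10.0, 10.0, 83.0]
[334.3, 280.1, 330.0, 275.0, 10.0, 11.0, 90.0]
[28
[... 1409 characters left out ...]
16.0, 309.0, 14.0, 16.0, 146.0]
[503.1, 316.3, 497.0, 311.0, 12.0, 11.0, 47.0]
[491.8, 335.2, 485.0, 330.0, 14.0, 12.0, 80.0]
side red
[223.7, 124.5, 221.0, 122.0, 6.0, 5.0, 15.0]
[491.0, 303.8, 486.0, 299.0, 11.0, 11.0, 53.0]
side yel
[200.8, 107.2, 199.0, 102.0, 5.0, 14.0, 45.0]
[476.4, 298.0, 472.0, 293.0, 9.0, 12.0, 45.0]
blue [367.0, 36.8, 308.0, 0.0, 120.0, 64.0, 5407.0]
blue [176.4, 221.7, 103.0, 153.0, 138.0, 153.0, 11060.0]
(212, 154) [578.1  18.2  14. ]
(104, 172) [454.7  -2.4  14. ]
(240, 293) [ 607.1 -160.7   14. ]
pocket [492.8 -29.7  14. ]
pocket [560.1 -76.2  14. ]
arbor (185, 192) [549.5 -20.   34. ]
arbor (210, 279) [ 572.5 -128.3   34. ]
arbor (150, 243) [505.4 -81.2  34. ]
```

Run:
```python
from h import *
S,T,W=[np.load(f"pics/{n}0.npy",allow_pickle=True).item() for n in("scene","side","wrist")]
o=status.get_obs()
pr=[((198,179.8),(321.9,316.8)),((187.4,197.1),(337.6,281.3)),((332.3,228.1),(201.2,110.5)),((298,213.2),(223.7,127))]
for a,b in pr: print(tri([ray(S,a),ray(T,b)]).round(1), plane(S,a,12).round(1),plane(T,b,12).round(1))
print("loupe",plane(T,(256,310),15).round(1))
print("rackcorner top front free end", [plane(W,(246,88),z,o).round(0).tolist() for z in (0,152)])
```

```text
[ 481.7 -365.9    3.7] [ 488.8 -358.6   12. ] [ 478.3 -367.7   12. ]
[ 577.3 -337.     4.6] [ 582.9 -330.6   12. ] [ 573.4 -339.    12. ]
[622.6 218.8 201.5] [448.1 161.8  12. ] [783.3 464.2  12. ]
[619.6 116.4 199. ] [446.8  36.1  12. ] [776.8 322.8  12. ]
loupe [ 383.3 -256.3   15. ]
rackcorner top front free end [[616.0, 88.0, 0.0], [620.0, 87.0, 152.0]]
```

```bash
python3 -m inch '[[[-310,-95,0,0,0,0,100],[-310,-95,0,0,0,0,100],[-310,-95,0,0,0,0,100],[-310,-95,0,0,0,0,100],[-310,-95,0,0,0,0,100],[-310,-95,0,0,0,0,100],[-310,-95,0,0,0,0,100],[-310,-95,0,0,0,0,100],[-310,-95,0,0,0,0,100],[-310,-95,0,0,0,0,100]]]'
cat > look.py <<'E'
import sys
from h import *
o=status.get_obs(); d=optics.get_image("wrist"); n=sys.argv[1]
cv2.imwrite(f"pics/{n}.png",d["frame"][:,:,::-1]); np.save(f"pics/{n}.npy",{**d,"o":o},allow_pickle=True)
print("tcp",o["ee_pos"].round(1) if hasattr(o["ee_pos"],"round") else np.round(o["ee_pos"],1),np.round(o["orientation"],3),"F",np.round(o["ft_force"],1),"w",round(o["width"],1),"g",round(o["grasp_force"],1))
A=R.from_rotvec(o["orientation"]).as_matrix()
for b in blobs(d,(10,110,70),(28,255,255),300)[0]:
    p=plane(d,b[:2],float(sys.argv[2]),o); print("brass",[float(x) for x in b],p.round(1),"tool delta",(A.T@(p-o["ee_pos"])).round(1))
E
python3 look.py w1 12
```

```text
t: 1.15
ee_pos: [530.2, -308.8, 241.2]
orientation: [-2.22, -2.222, -0.0]
ft_force: [-0.5, 0.0, -0.3]
width: 87.6
grasp_force: 0.0
tcp [ 530.2 -308.8  241.2] [-2.22  -2.222 -0.   ] F [-0.5  0.  -0.3] w 87.6 g 0.0
brass [232.9, 10.7, 218.0, 0.0, 31.0, 27.0, 552.0] [ 509.7 -147.8   12. ] tool delta [160.9 -20.3 229.2]
brass [292.3, 5.2, 278.0, 0.0, 31.0, 16.0, 302.0] [ 568.4 -143.    12. ] tool delta [165.7  38.4 229.2]
brass [470.7, 43.4, 452.0, 21.0, 35.0, 46.0, 733.0] [ 751.2 -177.3   12. ] tool delta [131.1 221.2 229.1]
brass [293.4, 192.3, 280.0, 179.0, 27.0, 28.0, 543.0] [ 576.6 -335.7   12. ] tool delta [-27.1  46.5 229.1]
brass [476.0, 240.1, 443.0, 187.0, 69.0, 108.0, 3081.0] [ 801.2 -396.2   12. ] tool delta [-87.8 271.  229. ]
brass [212.2, 215.5, 200.0, 202.0, 27.0, 28.0, 498.0] [ 481.1 -364.6   12. ] tool delta [-55.9 -49.1 229.1]
brass [230.6, 303.5, 157.0, 276.0, 122.0, 53.0, 2737.0] [ 500.5 -486.8   12. ] tool delta [-178.   -29.8  229.1]
brass [313.2, 301.1, 290.0, 293.0, 48.0, 18.0, 595.0] [ 607.7 -483.    12. ] tool delta [-174.3   77.5  229. ]
brass [442.3, 348.1, 424.0, 314.0, 32.0, 66.0, 995.0] [ 788.  -557.4   12. ] tool delta [-248.9  257.7  228.9]
```

View pics/w1.png

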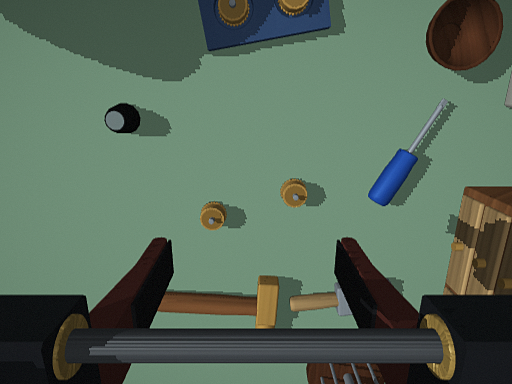

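Wrist view: the loose barrels are at (293,192) and (212,216), with free space around both. I'll descend over the first one.

```bash
python3 -m inch '[[[-27,46.5,150,0,0,0,100],[-27,46.5,150,0,0,0,100],[-27,46.5,150,0,0,0,100],[-27,46.5,150,0,0,0,100],[-27,46.5,150,0,0,0,100],[-27,46.5,150,0,0,0,100]]]'
python3 look.py w2 12
```

```text
t: 1.8
ee_pos: [577.3, -336.7, 93.3]
orientation: [2.219, 2.221, 0.001]
ft_force: [-0.4, 0.1, 0.3]
width: 87.9
grasp_force: 0.0
tcp [ 577.3 -336.7   93.3] [2.219e+00 2.221e+00 1.000e-03] F [-0.4  0.1  0.3] w 87.9 g 0.0
brass [252.7, 214.1, 232.0, 190.0, 43.0, 49.0, 1433.0] [ 577.1 -335.9   12. ] tool delta [ 0.9 -0.4 81.3]
brass [121.7, 249.9, 101.0, 227.0, 49.0, 47.0, 1210.0] [ 479.9 -364.3   12. ] tool delta [-27.4 -97.7  81.2]
brass [441.7, 348.1, 422.0, 314.0, 34.0, 66.0, 1022.0] [ 733.1 -453.7   12. ] tool delta [-117.1  155.5   81.7]
brass [185.1, 375.7, 122.0, 363.0, 111.0, 21.0, 1496.0] [ 519.6 -482.5   12. ] tool delta [-145.7  -58.    81.4]
brass [290.5, 374.2, 253.0, 364.0, 74.0, 20.0, 1226.0] [ 609.2 -480.9   12. ] tool delta [-144.2   31.6   81.5]
```

View pics/w2.png

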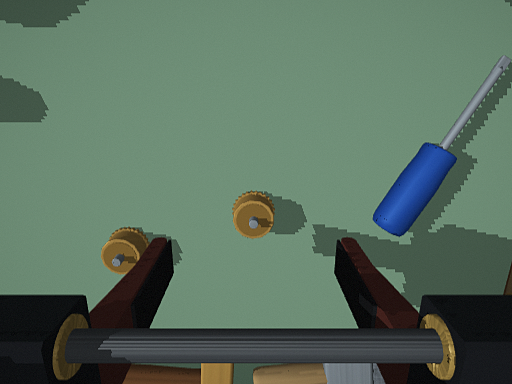

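Wrist view: the barrel is centred between the fingers. Its arbor tip is at about (254,223) and the drum top at (254,217).

Run:
```python
from h import *
d=np.load("pics/w2.npy",allow_pickle=True).item(); o=d["o"]
hsv=cv2.cvtColor(d["frame"],cv2.COLOR_RGB2HSV)[190:240,230:276]
m=cv2.inRange(hsv,(0,0,90),(180,70,255)); n,l,s,c=cv2.connectedComponentsWithStats(m)
for i in range(1,n): print(s[i],c[i]+[230,190])
for uv,z in(((254,223),28),((253.5,216),20)): print(plane(d,uv,z,o).round(1))
for y in(-334,-336,-338): print(y,proj(d,(577,y,28),o),proj(d,(577,y,20),o))
```

```text
[  0   0  46  50 466] [242.79184549 219.95493562]
[ 22   0  24  41 156] [270.35897436 201.53846154]
[19 26  9 13 77] [252.55844156 222.90909091]
[ 578.  -336.3   28. ]
[ 577.7 -334.3   20. ]
-334 (np.float64(252.47616918741048), np.float64(219.83653646945893)) (np.float64(252.50150679417192), np.float64(215.6039803632596))
-336 (np.float64(252.47707182922545), np.float64(222.6148411129784)) (np.float64(252.5023128781687), np.float64(218.30231614464552))
-338 (np.float64(252.47796955300223), np.float64(225.37800818131632)) (np.float64(252.50311471393465), np.float64(220.98643113342172))
```

```bash
python3 -m inch '[[[0,0,40,0,0,0,100],[0,0,60,0,0,0,70],[0,0,60,0,0,0,60],[0,0,60,0,0,0,60],[0,0,60,0,0,0,60]]]'
```

```text
t: 2.35
ee_pos: [577.8, -337.8, 34.1]
orientation: [2.219, 2.219, 0.001]
ft_force: [-0.0, -0.2, 0.7]
width: 59.0
grasp_force: 0.0
```

```bash
python3 -m inch '[[[1,0,4,0,0,0,55],[1,0,4,0,0,0,55],[1,0,4,0,0,0,25],[1,0,4,0,0,0,25],[1,0,4,0,0,0,25],[1,0,4,0,0,0,25],[1,0,4,0,0,0,25],[1,0,4,0,0,0,25]]]'
```

```text
t: 3.15
ee_pos: [576.6, -336.0, 27.4]
orientation: [2.221, 2.221, 0.0]
ft_force: [0.6, 0.7, 0.8]
width: 28.1
grasp_force: 30.0
```

Commanded z is 27.4, so the tips would be too close to the tray top at release. I'll regrip 3 mm higher, then lift.

```bash
python3 -m inch '[[[0,0,0,0,0,0,45],[0,0,-3,0,0,0,45],[0,0,-3,0,0,0,45],[0,0,-3,0,0,0,45],[0,0,-3,0,0,0,25],[0,0,-3,0,0,0,25],[0,0,-3,0,0,0,25],[0,0,-3,0,0,0,25],[0,0,-20,0,0,0,25],[0,0,-60,0,0,0,25],[0,0,-80,0,0,0,25],[0,0,-80,0,0,0,25],[0,0,-80,0,0,0,25]]]'
python3 look.py w3 100
```

```text
t: 4.45
ee_pos: [576.5, -336.0, 108.0]
orientation: [2.221, 2.221, 0.0]
ft_force: [0.4, -0.9, -0.7]
width: 27.7
grasp_force: 30.0
tcp [ 576.5 -336.   108. ] [2.221 2.221 0.   ] F [ 0.4 -0.9 -0.7] w 27.7 g 30.0
brass [132.1, 242.5, 111.0, 221.0, 46.0, 44.0, 1233.0] [ 516.5 -322.8  100. ] tool delta [ 13.2 -60.    7.9]
brass [253.5, 255.9, 227.0, 223.0, 54.0, 66.0, 2581.0] [ 576.8 -330.2  100. ] tool delta [5.8 0.3 8. ]
brass [316.8, 347.9, 309.0, 314.0, 14.0, 66.0, 504.0] [ 611.9 -387.   100. ] tool delta [-51.   35.4   8. ]
brass [59.8, 371.2, 49.0, 363.0, 23.0, 18.0, 354.0] [ 466.3 -403.3  100. ] tool delta [ -67.3 -110.2    7.9]
brass [222.0, 373.1, 209.0, 363.0, 26.0, 21.0, 499.0] [ 558.8 -404.7  100. ] tool delta [-68.7 -17.7   8. ]
brass [274.7, 369.6, 254.0, 363.0, 43.0, 15.0, 452.0] [ 588.8 -402.2  100. ] tool delta [-66.2  12.3   8. ]
brass [480.5, 373.5, 468.0, 363.0, 26.0, 21.0, 409.0] [ 706.6 -405.   100. ] tool delta [-69.  130.1   8.1]
```

View pics/w3.png

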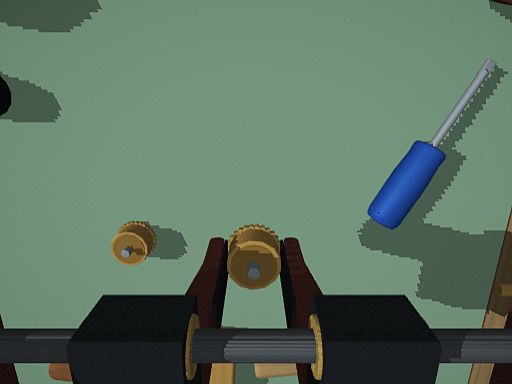

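The barrel is held upright and centred, with its arbor tip at (254,272) as predicted. Next I'll carry it over the tray and look.

```bash
python3 -m inch '[[[25,-6,0,0,0,0,25],[65,-14,0,0,0,0,25],[110,-24,0,0,0,0,25],[155,-34,0,0,0,0,25],[195,-42,0,0,0,0,25],[220,-46,0,0,0,0,25],[226,-46,0,0,0,0,25],[226,-46,0,0,0,0,25],[226,-46,0,0,0,0,25],[226,-46,0,0,0,0,25]]]'
python3 look.py w4 20
```

```text
t: 5.5
ee_pos: [530.7, -111.1, 107.1]
orientation: [2.223, 2.22, -0.0]
ft_force: [-0.6, 1.0, -1.0]
width: 28.3
grasp_force: 30.0
tcp [ 530.7 -111.1  107.1] [ 2.223  2.22  -0.   ] F [-0.6  1.  -1. ] w 28.3 g 30.0
brass [281.2, 81.5, 258.0, 58.0, 47.0, 49.0, 1607.0] [549.1 -20.4  20. ] tool delta [90.7 18.3 87.1]
brass [475.6, 125.0, 453.0, 90.0, 59.0, 77.0, 2092.0] [681.2 -48.4  20. ] tool delta [ 63.  150.4  87.1]
brass [211.0, 180.0, 190.0, 157.0, 44.0, 47.0, 1433.0] [500.7 -86.5  20. ] tool delta [ 24.6 -30.   87.1]
brass [305.9, 236.1, 282.0, 216.0, 43.0, 47.0, 1067.0] [ 570.3 -130.    20. ] tool delta [-18.9  39.6  87.1]
brass [251.8, 254.4, 212.0, 224.0, 69.0, 65.0, 2833.0] [ 529.6 -145.2   20. ] tool delta [-34.1  -1.1  87.1]
brass [190.5, 346.7, 185.0, 314.0, 15.0, 66.0, 513.0] [ 477.6 -231.7   20. ] tool delta [-120.6  -53.    87.1]
brass [316.5, 347.1, 308.0, 314.0, 15.0, 66.0, 520.0] [ 584.  -232.1   20. ] tool delta [-120.9   53.4   87.1]
```

View pics/w4.png

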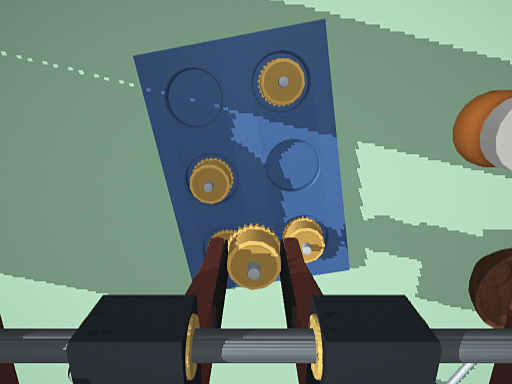

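The empty pocket rims are at (194,97) and (293,165). The tray corners are at (326,20), (134,57) and (349,270).

Run:
```python
from h import *
d=np.load("pics/w4.npy",allow_pickle=True).item(); o=d["o"]
print([np.round(status.get_obs()["ee_pos"],2).tolist() for _ in range(3)])
for zz in(107.1,110.4):
    o["ee_pos"]=np.array([530.3,-110.9,zz])
    c=[plane(d,uv,14,o) for uv in((134,57),(326,20),(349,270))]
    print("edges",np.linalg.norm(c[0]-c[1]),np.linalg.norm(c[2]-c[1]))
    ce=(c[0]+c[2])/2; th=np.arctan2(*(c[1]-c[0])[1::-1]); th2=np.arctan2(-(c[1]-c[2])[0],(c[1]-c[2])[1])
    M=lambda a:np.array([[np.cos(a),-np.sin(a)],[np.sin(a),np.cos(a)]])
    t=(th*126+th2*182)/308
    print("c",ce.round(1),th.round(3),th2.round(3),"a",(ce[:2]+M(t)@[-30,58]).round(1),"b",(ce[:2]+M(t)@[30,0]).round(1))
    print("rim a",plane(d,(194,97),14,o).round(1),"rim b",plane(d,(293,165),14,o).round(1))
```

```text
[[530.71, -111.11, 107.17], [530.71, -111.11, 107.17], [530.71, -111.11, 107.17]]
edges 126.04325394595773 181.24067436664947
c [529.5 -83.4  14. ] 0.171 0.166 a [490.2 -31.2] b [559.1 -78.4]
rim a [490.3 -29.8  14. ] rim b [559.  -76.8  14. ]
edges 127.80115722561244 183.76840644196187
c [529.5 -84.2  14. ] 0.171 0.166 a [490.2 -32. ] b [559.1 -79.2]
rim a [489.8 -29.9  14. ] rim b [559.4 -77.5  14. ]
```

```bash
python3 -m inch '[[[33.5,28.5,0,0,0,0,25],[33.5,28.5,0,0,0,0,25],[33.5,28.5,20,0,0,0,25],[33.5,28.5,45,0,0,0,25],[33.5,28.5,45,0,0,0,25],[33.5,28.5,45,0,0,0,25]]]'
python3 look.py w5 20 | head -1
```

```text
t: 6.15
ee_pos: [558.6, -77.1, 62.2]
orientation: [-2.222, -2.22, 0.001]
ft_force: [0.6, 0.4, -0.5]
width: 28.2
grasp_force: 30.0
tcp [558.6 -77.1  62.2] [-2.222e+00 -2.220e+00  1.000e-03] F [ 0.6  0.4 -0.5] w 28.2 g 30.0
```

View pics/w5.png

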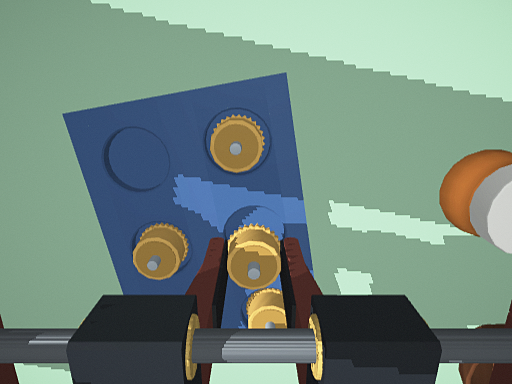

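The held barrel hangs over pocket_b, whose rim is visible with its top at about (253,206) and sides at about 224 and 285. Tray corners are at (64,114) and (288,73).

Run:
```python
from h import *
d=np.load("pics/w5.npy",allow_pickle=True).item(); o=d["o"]
c0=plane(d,(64,114),14,o);c1=plane(d,(288,73),14,o); e=(c1-c0)[:2]; th=np.arctan2(e[1],e[0]); print(np.linalg.norm(e),th)
M=np.array([[np.cos(th),-np.sin(th)],[np.sin(th),np.cos(th)]])
ce=(c0+c1)[:2]/2+M@[0,-91]; print("ctr",ce,"a",ce+M@[-30,58],"b",ce+M@[30,0],"rim a",plane(d,(138,158),14,o))
for C in((559,-77.4),):
    P=np.array([proj(d,(C[0]+19*np.cos(t),C[1]+19*np.sin(t),14),o) for t in np.linspace(0,6.28,60)])
    print("pred u",P[:,0].min(),P[:,0].max(),"top",P[:,1].min())
f=cv2.resize(d["frame"][195:300,195:315],None,fx=5,fy=5,interpolation=cv2.INTER_CUBIC)
P=((P-[195,195])*5+2).astype(int); cv2.polylines(f,[P.reshape(-1,1,2)],True,(255,0,0)); cv2.imwrite("pics/w5c.png",f[:,:,::-1])
```

```text
126.04352203415547 0.16975216740405513
ctr [530.65921099 -83.4059341 ] a [491.29200216 -31.30773001] b [560.22801096 -78.33779158] rim a [491.82178375 -29.17717334  14.        ]
pred u 223.40829255197124 284.3413848582706 top 205.64505693457892
```

View pics/w5c.png

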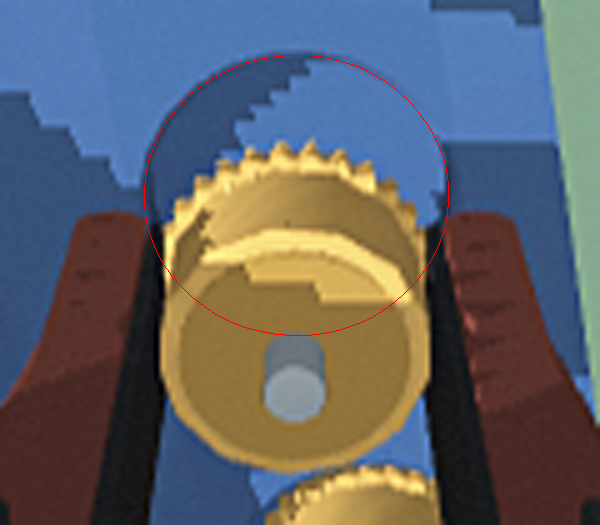

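The predicted rim falls on the real one, so the alignment is within 1 mm. Lowering.

```bash
python3 -m inch '[[[0,0,12,0,0,0,25],[0,0,20,0,0,0,25],[0,0,24,0,0,0,25],[0,0,25,0,0,0,25],[0,0,25.5,0,0,0,25],[0,0,25.5,0,0,0,25],[0,0,25.5,0,0,0,25]]]'
```

```text
t: 6.9
ee_pos: [559.2, -76.4, 37.1]
orientation: [2.221, 2.221, 0.0]
ft_force: [0.3, -0.4, -0.7]
width: 27.7
grasp_force: 30.0
```

```bash
python3 -m inch '[[[0,0,0.5,0,0,0,25],[0,0,0.5,0,0,0,30],[0,0,0.5,0,0,0,38],[0,0,0.5,0,0,0,43],[0,0,0.5,0,0,0,43],[0,0,0.5,0,0,0,43],[0,0,-20,0,0,0,43],[0,0,-60,0,0,0,43],[0,0,-75,0,0,0,43],[0,0,-75,0,0,0,100],[0,0,-75,0,0,0,100]]]'
python3 look.py w6 26
```

```text
t: 8.0
ee_pos: [558.7, -76.4, 111.5]
orientation: [-2.221, -2.221, 0.0]
ft_force: [-0.2, -0.9, -0.1]
width: 50.7
grasp_force: 0.0
tcp [558.7 -76.4 111.5] [-2.221 -2.221  0.   ] F [-0.2 -0.9 -0.1] w 50.7 g 0.0
brass [240.0, 133.7, 219.0, 111.0, 44.0, 46.0, 1400.0] [549.7 -19.1  26. ] tool delta [57.4 -8.9 85.5]
brass [427.7, 166.9, 406.0, 140.0, 68.0, 71.0, 1617.0] [680.4 -41.9  26. ] tool delta [ 34.5 121.7  85.4]
brass [254.0, 209.3, 234.0, 187.0, 41.0, 46.0, 1331.0] [559.2 -73.3  26. ] tool delta [ 3.1  0.6 85.5]
brass [177.3, 222.0, 156.0, 200.0, 44.0, 46.0, 1367.0] [502.8 -83.3  26. ] tool delta [ -6.8 -55.9  85.5]
brass [266.1, 275.7, 247.0, 255.0, 38.0, 44.0, 1240.0] [ 568.6 -128.    26. ] tool delta [-51.6  10.   85.5]
brass [487.9, 319.1, 464.0, 310.0, 44.0, 19.0, 531.0] [ 749.3 -167.9   26. ] tool delta [-91.5 190.6  85.4]
brass [143.9, 347.0, 136.0, 314.0, 22.0, 66.0, 719.0] [ 466.9 -195.9   26. ] tool delta [-119.5  -91.8   85.5]
brass [363.0, 347.2, 350.0, 314.0, 22.0, 66.0, 716.0] [ 650.6 -196.    26. ] tool delta [-119.6   92.    85.4]
```

Barrel 1 is seated: it lies exactly midway between its two row neighbours. Going for barrel 2.

```bash
python3 -m inch '[[[-48,-13,0,0,0,0,100],[-96,-26,0,0,0,0,100],[-144,-39,0,0,0,0,100],[-192,-52,0,0,0,0,100],[-240,-65,5,0,0,0,100],[-280,-76,12,0,0,0,100],[-289,-78.5,17,0,0,0,100],[-289,-78.5,17,0,0,0,100],[-289,-78.5,17,0,0,0,100],[-289,-78.5,17,0,0,0,100]]]'
python3 look.py w7 12 | head -3
python3 - <<'E'
from h import *
d=np.load("pics/w7.npy",allow_pickle=True).item(); o=d["o"]
hsv=cv2.cvtColor(d["frame"],cv2.COLOR_RGB2HSV)[190:240,225:276]
m=cv2.inRange(hsv,(0,0,90),(180,70,255)); n,l,s,c=cv2.connectedComponentsWithStats(m)
for i in range(1,n): print(s[i],c[i]+[225,190])
E
```

```text
t: 9.05
ee_pos: [480.8, -363.8, 94.5]
orientation: [-2.219, -2.222, -0.0]
ft_force: [-0.4, 0.2, -0.8]
width: 87.7
grasp_force: 0.0
tcp [ 480.8 -363.8   94.5] [-2.219 -2.222 -0.   ] F [-0.4  0.2 -0.8] w 87.7 g 0.0
brass [253.6, 216.0, 234.0, 193.0, 42.0, 47.0, 1375.0] [ 481.  -364.7   12. ] tool delta [-1.   0.3 82.5]
brass [335.9, 319.4, 318.0, 309.0, 40.0, 20.0, 648.0] [ 547.2 -453.2   12. ] tool delta [-89.6  66.3  82.4]
[  0   0  51  50 779] [237.32092426 210.00641849]
[48 11  3  7 11] [274.45454545 203.18181818]
[50 22  1  1  1] [275. 212.]
[50 27  1  1  1] [275. 217.]
[25 28  9 13 73] [253.69863014 224.98630137]
[50 34  1  1  1] [275. 224.]
[49 37  2  4  6] [274.66666667 228.83333333]
[35 43 16  7 70] [269.91428571 236.67142857]
```

```bash
python3 -m inch '[[[-1.3,0,40,0,0,0,70],[-1.3,0,55,0,0,0,60],[-1.3,0,64.5,0,0,0,55],[-1.3,0,64.5,0,0,0,50],[-1.3,0,64.5,0,0,0,45],[-1.3,0,64.5,0,0,0,25],[-1.3,0,64.5,0,0,0,25],[-1.3,0,64.5,0,0,0,25],[-1.3,0,64.5,0,0,0,25],[-1.3,0,64.5,0,0,0,25],[-1.3,0,64.5,0,0,0,25]]]'
```

```text
t: 10.2
ee_pos: [480.9, -367.1, 31.1]
orientation: [2.221, 2.221, 0.0]
ft_force: [-1.0, -0.3, 6.1]
width: 28.2
grasp_force: 30.0
```

```bash
python3 -m inch '[[[0,0,-20,0,0,0,25],[0,0,-60,0,0,0,25],[0,0,-77,0,0,0,25],[0,0,-77,0,0,0,25],[0,0,-77,0,0,0,25]]]'
python3 look.py w8 100 | head -3;  python3 - <<'E'
from h import *
d=np.load("pics/w8.npy",allow_pickle=True).item()
f=cv2.resize(d["frame"][205:305,190:320],None,fx=5,fy=5,interpolation=cv2.INTER_CUBIC); cv2.imwrite("pics/w8c.png",f[:,:,::-1])
E
```

```text
t: 10.7
ee_pos: [480.2, -366.6, 107.0]
orientation: [-2.221, -2.221, 0.0]
ft_force: [-0.3, 0.4, -1.9]
width: 28.1
grasp_force: 30.0
tcp [ 480.2 -366.6  107. ] [-2.221 -2.221  0.   ] F [-0.3  0.4 -1.9] w 28.1 g 30.0
brass [253.1, 251.2, 227.0, 219.0, 54.0, 65.0, 2540.0] [ 480.3 -357.7  100. ] tool delta [8.9 0.1 7. ]
brass [316.5, 347.5, 309.0, 314.0, 13.0, 66.0, 481.0] [ 515.2 -416.4  100. ] tool delta [-49.8  35.    7. ]
```

View pics/w8c.png

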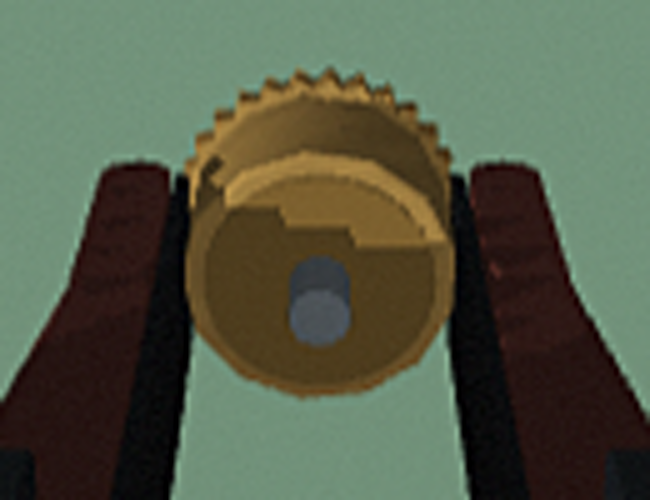

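The second barrel is upright and sits about 2 mm off the TCP in tool +x (arbor tip at (254,268.6)). I'll carry it to pocket_a with that compensated.

```bash
python3 -m inch '[[[25,1,0,0,0,0,25],[65,2,0,0,0,0,25],[110,3,0,0,0,0,25],[155,5,0,0,0,0,25],[200,6,0,0,0,0,25],[245,8,0,0,0,0,25],[290,10,0,0,0,0,25],[320,10,0,0,0,0,25],[334,10,0,0,0,0,25],[334,10,20,0,0,0,25],[334,10,45,0,0,0,25],[334,10,45,0,0,0,25],[334,10,45,0,0,0,25]]]'
python3 look.py w9 20 | head -1
python3 - <<'E'
from h import *
d=np.load("pics/w9.npy",allow_pickle=True).item(); o=d["o"]
f=cv2.resize(d["frame"][190:310,185:325],None,fx=5,fy=5,interpolation=cv2.INTER_CUBIC)
C=(490.2,-30.1)
P=np.array([proj(d,(C[0]+19*np.cos(t),C[1]+19*np.sin(t),14),o) for t in np.linspace(0,6.28,60)])
P=((P-[185,190])*5+2).astype(int); cv2.polylines(f,[P.reshape(-1,1,2)],True,(255,0,0)); cv2.imwrite("pics/w9c.png",f[:,:,::-1])
E
```

```text
t: 12.05
ee_pos: [489.8, -33.2, 61.7]
orientation: [-2.221, -2.219, 0.003]
ft_force: [0.2, 0.1, -1.3]
width: 27.8
grasp_force: 30.0
tcp [489.8 -33.2  61.7] [-2.221 -2.219  0.003] F [ 0.2  0.1 -1.3] w 27.8 g 30.0
```

View pics/w9c.png

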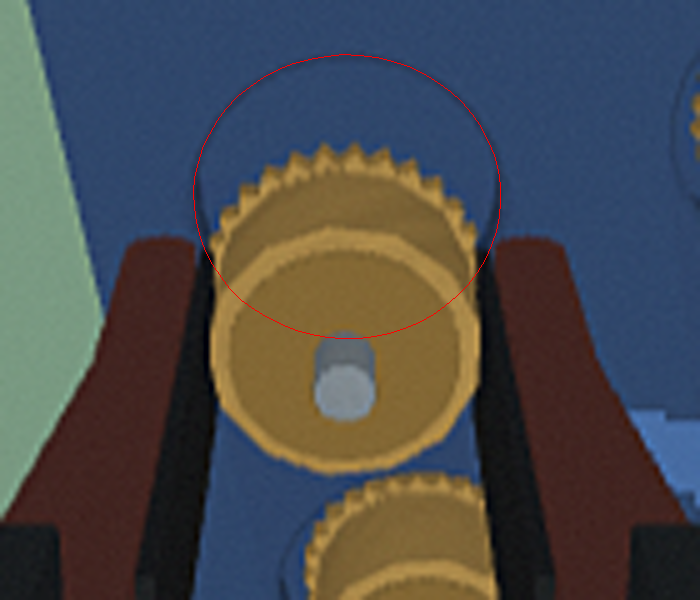

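The relative geometry (rim top, teeth and arbor tip) matches the successful first placing, so I'm lowering.

```bash
python3 -m inch '[[[0,0,12,0,0,0,25],[0,0,20,0,0,0,25],[0,0,24,0,0,0,25],[0,0,25,0,0,0,25],[0,0,25.2,0,0,0,25],[0,0,25.2,0,0,0,25],[0,0,25.2,0,0,0,25]]]'
```

```text
t: 12.8
ee_pos: [490.7, -32.8, 37.3]
orientation: [2.221, 2.221, 0.0]
ft_force: [0.4, -0.8, -0.1]
width: 27.6
grasp_force: 30.0
```

```bash
python3 -m inch '[[[0,0,0.5,0,0,0,25],[0,0,0.5,0,0,0,30],[0,0,0.5,0,0,0,38],[0,0,0.5,0,0,0,43],[0,0,0.5,0,0,0,43],[0,0,0.5,0,0,0,43],[0,0,-20,0,0,0,43],[0,0,-60,0,0,0,43],[0,0,-100,0,0,0,43],[0,0,-100,0,0,0,43],[0,0,-100,0,0,0,43]]]'
python3 look.py w10 26;python3 -c "
from h import *
for n in ('scene','side'): np.save(f'pics/{n}1.npy',optics.get_image(n),allow_pickle=True)"
```

```text
t: 13.9
ee_pos: [491.0, -32.8, 137.9]
orientation: [2.22, 2.22, 0.002]
ft_force: [-0.4, -0.2, -1.7]
width: 37.9
grasp_force: 0.0
tcp [491.  -32.8 137.9] [2.22e+00 2.22e+00 2.00e-03] F [-0.4 -0.2 -1.7] w 37.9 g 0.0
brass [323.7, 183.2, 304.0, 163.0, 40.0, 41.0, 1146.0] [546.9 -17.3  26. ] tool delta [ 15.5  55.7 112. ]
brass [252.8, 195.9, 235.0, 176.0, 37.0, 41.0, 1083.0] [490.9 -27.8  26. ] tool delta [  5.   -0.4 111.9]
brass [482.2, 210.7, 461.0, 187.0, 51.0, 60.0, 1521.0] [677.2 -40.5  26. ] tool delta [ -7.7 185.9 112.3]
brass [330.8, 245.9, 312.0, 226.0, 39.0, 41.0, 1083.0] [556.4 -71.9  26. ] tool delta [-39.   65.1 112. ]
brass [263.2, 256.8, 246.0, 238.0, 35.0, 40.0, 1023.0] [499.7 -82.   26. ] tool delta [-49.1   8.4 111.9]
brass [273.3, 310.4, 257.0, 294.0, 33.0, 35.0, 899.0] [ 509.2 -135.6   26. ] tool delta [-102.7   17.9  111.9]
brass [170.1, 347.2, 163.0, 314.0, 19.0, 66.0, 603.0] [ 413.4 -175.9   26. ] tool delta [-143.1  -77.8  111.7]
brass [337.0, 346.9, 326.0, 314.0, 19.0, 66.0, 601.0] [ 569.5 -175.8   26. ] tool delta [-143.    78.3  112.1]
```

The new barrel matches its row's pitch, so both are seated. Now I'll rise and look at the catches from above.

```bash
python3 -m inch '[[[0,0,-50,0,0,0,100],[0,0,-100,0,0,0,100],[0,0,-150,0,0,0,100],[30,25,-182,0,0,0,100],[65,50,-182,0,0,0,100],[105,80,-182,0,0,0,100],[143,104,-182,0,0,0,100],[143,104,-182,0,0,0,100],[143,104,-182,0,0,0,100],[143,104,-182,0,0,0,100]]]'
python3 look.py w11 26|head -1
```

```text
t: 15.05
ee_pos: [593.5, 109.5, 317.7]
orientation: [-2.221, -2.22, 0.004]
ft_force: [-0.0, -0.2, -0.2]
width: 87.9
grasp_force: 0.0
tcp [593.5 109.5 317.7] [-2.221 -2.22   0.004] F [-0.  -0.2 -0.2] w 87.9 g 0.0
```

View pics/w11.png

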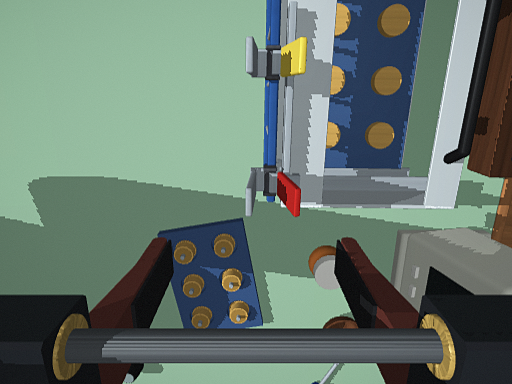

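Wrist view: yellow catch tab at about (293,57) with its steel tab at (251,55). Red latch tab is at about (288,194) with its steel tab at (250,193). The blue gate runs along u≈271. From here on I'll use numbers only, since I've already used up my picture allowance (12 viewed against the limit of 10).

Run:
```python
from h import *
d=np.load("pics/w11.npy",allow_pickle=True).item(); o=d["o"]
hsv=cv2.cvtColor(d["frame"],cv2.COLOR_RGB2HSV)
def poly(n,m,zs,amin=60):
    cs,_=cv2.findContours(m,cv2.RETR_EXTERNAL,cv2.CHAIN_APPROX_NONE)
    for c in cs:
        if cv2.contourArea(c)<amin: continue
        for p in cv2.approxPolyDP(c,3,True)[:,0]: print(n,p,[plane(d,p,z,o).round(1)[:2].tolist() for z in zs])
poly("yellow",cv2.inRange(hsv,(22,150,100),(33,255,255)),(229,))
a=cv2.inRange(hsv,(0,150,80),(4,255,255))|cv2.inRange(hsv,(175,150,80),(180,255,255)); a[:, :260]=0;a[:,320:]=0
poly("red",a,(229,))
for r in((30,85),(160,225)):
    s=np.zeros_like(a); s[r[0]:r[1],240:262]=cv2.inRange(hsv,(0,0,60),(180,50,255))[r[0]:r[1],240:262]; poly("steel",s,(229,))
b=cv2.inRange(hsv,(105,130,40),(125,255,255))
for v in range(5,210,15):
    x=np.flatnonzero(b[v,258:290])+258
    if len(x): print("gate",v,x.min(),x.max(),plane(d,((x.min()+x.max())/2,v),156,o).round(1)[:2])
```

```text
yellow [305  37] [[626.0, 226.7]]
yellow [281  49] [[611.1, 219.7]]
yellow [282  76] [[612.1, 203.6]]
yellow [304  72] [[626.3, 206.0]]
red [278 172] [[610.9, 139.4]]
red [277 194] [[610.5, 123.1]]
red [296 216] [[625.0, 106.1]]
red [300 189] [[627.1, 126.9]]
steel [247  36] [[589.4, 227.3]]
steel [246  72] [[588.7, 206.0]]
steel [251  77] [[591.9, 203.0]]
steel [261  77] [[598.4, 203.0]]
steel [261  49] [[598.3, 219.7]]
steel [252  36] [[592.6, 227.3]]
steel [261 167] [[598.8, 143.1]]
steel [250 167] [[591.0, 143.1]]
steel [245 189] [[587.3, 126.9]]
steel [246 216] [[587.9, 106.0]]
steel [251 215] [[591.6, 106.8]]
steel [255 192] [[594.6, 124.6]]
steel [261 190] [[598.9, 126.1]]
gate 5 267 280 [609.4 260.4]
gate 20 266 279 [608.8 249.6]
gate 35 266 279 [609.  238.4]
gate 80 265 278 [608.7 203.3]
gate 95 265 277 [608.5 191. ]
gate 110 265 277 [608.7 178.3]
gate 125 264 276 [608.  165.3]
gate 140 264 276 [608.2 152. ]
gate 155 264 275 [607.9 138.3]
gate 200 267 274 [609.5  94.7]
```

```bash
python3 -m inch '[[[50,3,0,0,0,0,100],[100,6.5,0,0,0,0,100],[107,6.5,0,0,0,0,100],[107,6.5,40,0,0,0,100],[107,6.5,80,0,0,0,100],[107,6.5,103,0,0,0,100],[107,6.5,103,0,0,0,100],[107,6.5,103,0,0,0,100],[107,6.5,103,0,0,0,100]]]'
```

```text
t: 16.0
ee_pos: [602.1, 216.9, 218.2]
orientation: [2.221, 2.22, 0.004]
ft_force: [-0.3, 0.4, 0.3]
width: 87.6
grasp_force: 0.0
```

```bash
python3 -m inch '[[[0,-1,1,0,0,0,70],[0,-1,1,0,0,0,50],[0,-1,1,0,0,0,35],[0,-1,1,0,0,0,20],[0,-1,1,0,0,0,12],[0,-1,1,0,0,0,12],[0,-1,1,0,0,0,12],[0,-1,1,0,0,0,12],[0,-1,1,0,0,0,12],[0,-1,1,0,0,0,12]]]'
```

```text
t: 17.0
ee_pos: [598.2, 217.2, 215.7]
orientation: [-2.22, -2.22, 0.004]
ft_force: [-8.0, -0.7, 9.6]
width: 19.2
grasp_force: 30.2
```

```bash
python3 -m inch '[[[0,0,0,0,0,0,40],[0,0,0,0,0,0,70],[0,0,0,0,0,0,100],[0,0,0,0,0,0,100],[0,0,0,0,0,0,100],[0,0,0,0,0,0,100],[0,0,-50,0,0,0,100],[0,0,-100,0,0,0,100],[-50,-5,-103,0,0,0,100],[-107,-5,-103,0,0,0,100],[-107,-5,-103,0,0,0,100],[-107,-5,-103,0,0,0,100]]]'
python3 look.py w12 26|head -1;  python3 - <<'E'
from h import *
d=np.load("pics/w12.npy",allow_pickle=True).item(); o=d["o"]
hsv=cv2.cvtColor(d["frame"],cv2.COLOR_RGB2HSV)
def poly(n,m,zs,amin=60):
    cs,_=cv2.findContours(m,cv2.RETR_EXTERNAL,cv2.CHAIN_APPROX_NONE)
    for c in cs:
        if cv2.contourArea(c)<amin: continue
        for p in cv2.approxPolyDP(c,3,True)[:,0]: print(n,p,[plane(d,p,z,o).round(1)[:2].tolist() for z in zs])
poly("yellow",cv2.inRange(hsv,(22,150,100),(33,255,255)),(229,),40)
a=cv2.inRange(hsv,(0,150,80),(4,255,255))|cv2.inRange(hsv,(175,150,80),(180,255,255)); a[:, :260]=0;a[:,320:]=0
poly("red",a,(229,))
for r in((30,85),(160,225)):
    s=np.zeros_like(a); s[r[0]:r[1],240:262]=cv2.inRange(hsv,(0,0,60),(180,50,255))[r[0]:r[1],240:262]; poly("steel",s,(229,))
E
```

```text
t: 18.2
ee_pos: [595.0, 108.9, 318.3]
orientation: [-2.224, -2.218, -0.0]
ft_force: [-0.5, 0.0, -0.0]
width: 87.6
grasp_force: 0.0
tcp [595.  108.9 318.3] [-2.224 -2.218 -0.   ] F [-0.5  0.  -0. ] w 87.6 g 0.0
yellow [256  36] [[597.2, 226.9]]
yellow [259  46] [[599.1, 221.1]]
yellow [255  71] [[596.5, 206.2]]
yellow [275  75] [[609.6, 203.7]]
yellow [277  47] [[610.6, 220.5]]
red [276 172] [[611.4, 138.8]]
red [275 194] [[610.9, 122.4]]
red [282 200] [[616.1, 117.8]]
red [283 187] [[616.6, 127.7]]
red [284 206] [[617.7, 113.2]]
red [294 215] [[625.3, 106.1]]
red [298 189] [[627.5, 126.2]]
steel [244  35] [[589.6, 227.5]]
steel [243  72] [[588.7, 205.6]]
steel [246  77] [[590.6, 202.6]]
steel [261  76] [[600.4, 203.2]]
steel [252  70] [[594.5, 206.8]]
steel [253  44] [[595.2, 222.3]]
steel [261 165] [[600.6, 143.9]]
steel [248 166] [[591.4, 143.2]]
steel [243 186] [[587.7, 128.5]]
steel [244 215] [[588.2, 106.2]]
steel [249 214] [[591.9, 107.0]]
steel [253 191] [[594.9, 124.8]]
steel [261 190] [[600.7, 125.5]]
```

The yellow lever tab stayed squeezed, its top having moved from x≈626 to about 598. Now the red latch.

```bash
python3 -m inch '[[[7.5,5,0,0,0,0,100],[7.5,5,40,0,0,0,100],[7.5,5,80,0,0,0,100],[7.5,5,103,0,0,0,100],[7.5,5,103,0,0,0,100],[7.5,5,103,0,0,0,100],[7.5,5,103,0,0,0,70],[7.5,5,103,0,0,0,50],[7.5,5,103,0,0,0,35],[7.5,5,103,0,0,0,20],[7.5,5,103,0,0,0,10],[7.5,5,103,0,0,0,10],[7.5,5,103,0,0,0,10],[7.5,5,103,0,0,0,10],[7.5,5,103,0,0,0,10]]]'
python3 -c "
from h import *
print(np.round(status.get_obs()['qpos'],3))"
```

```text
t: 19.75
ee_pos: [597.4, 117.5, 215.7]
orientation: [-2.219, -2.218, 0.007]
ft_force: [-12.8, -1.2, 20.5]
width: 20.3
grasp_force: 31.3
[1.740e-01 4.320e-01 1.683e+00 1.000e-03 1.033e+00 1.740e-01]
```

Latch squeezed (width 20 mm, grip 31 N). Next I'll draw the gate out along the arc, 0.3 rad first.

```bash
python3 -m inch '[[[0.7,-10,0,0,0,0.05,10],[2,-19.9,0,0,0,0.1,10],[3.7,-29.8,0,0,0,0.15,10],[6,-39.5,0,0,0,0.2,10],[8.7,-49.2,0,0,0,0.25,10],[11.9,-58.7,0,0,0,0.3,10],[11.9,-58.7,0,0,0,0.3,10]]]'
```

```text
t: 20.45
ee_pos: [541.0, 130.0, 216.0]
orientation: [2.528, 1.863, 0.002]
ft_force: [0.3, 0.3, 4.0]
width: 19.7
grasp_force: 30.0
```

```bash
python3 -m inch '[[[1.4,-15.9,0,0,0,0.08,10],[4.1,-31.7,0,0,0,0.16,10],[8.1,-47.3,0,0,0,0.24,10],[13.3,-62.4,0,0,0,0.32,10],[19.7,-77.1,0,0,0,0.40,10],[27.2,-91.2,0,0,0,0.48,10],[35.9,-104.7,0,0,0,0.56,10],[45.6,-117.5,0,0,0,0.64,10],[56.2,-129.4,0,0,0,0.72,10],[56.2,-129.4,0,0,0,0.72,10],[56.2,-129.4,0,0,0,0.72,10]]]'
```

```text
t: 21.55
ee_pos: [435.8, 222.4, 215.9]
orientation: [3.022, 0.857, 0.007]
ft_force: [6.4, 1.8, 2.0]
width: 19.1
grasp_force: 29.9
```

The gate is at about 1.02 rad, past the detent. On to about 1.44.

```bash
python3 -m inch '[[[1.4,-15.9,0,0,0,0.08,10],[4.1,-31.7,0,0,0,0.16,10],[8.1,-47.3,0,0,0,0.24,10],[13.3,-62.4,0,0,0,0.32,10],[19.7,-77.1,0,0,0,0.40,10],[21.5,-80.7,0,0,0,0.42,10],[21.5,-80.7,0,0,0,0.42,10],[21.5,-80.7,0,0,0,0.42,10],[21.5,-80.7,0,0,0,0.42,10],[21.5,-80.7,0,0,0,0.42,10],[21.5,-80.7,0,0,0,0.42,10]]]'
python3 - <<'E'
from h import *
o=status.get_obs(); p=np.array(o["ee_pos"])[:2]-[607.4,316.5]
print("gate by pos",np.arctan2(-p[0],-p[1])-.05,"by yaw",2*(np.pi/4-np.arctan2(abs(o["orientation"][1]),abs(o["orientation"][0]))),o["orientation"],np.round(o["qpos"],2),"qv",np.abs(o["qvel"]).max(),"F",np.round(o["ft_force"],1))
# final check of the tray and gate in the fixed views, by numbers
for n in("scene","side"):
    d=optics.get_image(n)
    for b in blobs(d,(10,110,90),(28,255,255),30)[0]:
        q=plane(d,b[:2],20)
        if 450<q[0]<610 and -180<q[1]<20: print(n,"brass",q.round(1)[:2])
    print(n,"gate-latch expected px",np.round(proj(d,(*np.array(o["ee_pos"])[:2],229)),0),"red",[x[:2] for x in blobs(d,(0,180,90),(4,255,255),8)[0]][:4])
E
```

```text
t: 22.65
ee_pos: [412.7, 301.5, 216.0]
orientation: [3.134, 0.207, 0.008]
ft_force: [11.2, -2.1, 1.8]
width: 19.7
grasp_force: 29.9
gate by pos 1.4437337111005752 by yaw 1.4388422351619417 [3.13423549 0.20708817 0.00788936] [ 0.61  0.29  1.9  -0.    0.95  2.05] qv 0.0008966041741569493 F [11.2 -2.1  1.8]
scene brass [ 518.2 -138.2]
scene brass [508.5 -81.4]
scene brass [499.8 -24.8]
scene brass [ 574.9 -129. ]
scene brass [567.4 -71.4]
scene brass [557.4 -14.4]
scene gate-latch expected px [393. 186.] red [(np.float64(103.2), np.float64(167.1)), (np.float64(236.9), np.float64(318.1)), (np.float64(268.6), np.float64(336.7)), (np.float64(302.6), np.float64(356.9))]
side brass [ 562.7 -138.4]
side gate-latch expected px [117. 120.] red [(np.float64(256.3), np.float64(97.7)), (np.float64(491.1), np.float64(303.9))]
```

```bash
python3 -c "
from workcell import ctrl; print(ctrl.close_job())"
```

```text
the job is handed in; nothing more can be done
None
```

The job is handed in with no verdict shown: by my measurements both barrels are seated in the tray's two empty pockets, the transit catch stays off, and the gripper holds the gate at about 1.44 rad (82°); I viewed 12 pictures, over the limit of 10.

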